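# Turn the bottle carousel and fetch the tall bottle

### The job

Turn the bottle carousel (the posts on its rim are for this) until the tallest bottle stands in the middle of the open front, let go, then take that bottle out from under the clear cover and stand it upright in the drip tray. Leave the other two bottles and the loose cap standing in their compartments.

Things in the scene. Friction and masses are not known exactly. Their poses are not given: they have to be found in the camera images.
- carousel: fixed part of a bottle carousel: dark round foot, steel spindle and a clear flat cover on top. Origin: on the work surface, on the axis of turning; z up, -x is the open front (it faces the robot's right, between sideways and towards it). Nothing else holds the cover: the space under it is open all round.
- cover_edge (a point): middle of the cover's front edge (aluminium strip), at its underside: 95 mm in front of the axis, 198 mm up; axes as the carousel's. The cover is 260 mm wide, reaches 217 mm back from here, is 8 mm thick at most; nut at the axis up to 221 mm. The edge is above the middle of a bottle in front, so the gripper must reach in below it, tilted 30 to 45 degrees, its body leaning to the front.
- turntable: the turning grey tray, round, radius 152 mm, free to turn both ways (over a full turn) with light friction (under 1 N at a post); stays where left. Origin: on the axis, 20 mm above the work surface; z up; x and y turn with it. Floor 28 mm above the work surface. Four low radial dividers (up to 52 mm) part it into open-sided compartments, middles on its +x, +y, -x, -y axes; things stand 93 mm out.
- post (a point): one of four steel posts on the tray's rim, 12 mm in diameter, upright; point: on its axis, 40 mm above the tray floor (68 mm above the work surface), 141 mm from the axis of turning; its top is 18 mm higher. The posts stand at the dividers' ends, at 45, 135, 225 and 315 deg from the tray's own +x (this one: 225). They can be gripped and led round, or pushed.
- tall_bottle_mid (a point): the tallest bottle (white-grey, yellow label, red cap): round, 48 mm in diameter up to 91 mm, cap 28 mm in diameter, 111 mm high, 0.12 kg (it varies). Point: its centre, half-way up (55.5 mm above its underside). It starts in the left, right or rear compartment.
- middle_bottle_mid (a point): a brown bottle with black cap, 44 mm in diameter, 96 mm high. Point: its centre, half-way up.
- small_bottle_mid (a point): the smallest bottle (blue, white cap), 40 mm in diameter, 86 mm high. Point: its centre, half-way up.
- loose_cap_mid (a point): a loose black aerosol cap, 58 mm in diameter, 38 mm high. Point: its centre, half-way up.
- drip_tray: a shallow square steel drip tray fixed on the work surface, 160 x 160 mm, walls 3 mm thick and 14 mm high, floor 3 mm thick. Origin: centre of its underside, on the work surface; x and y along its sides, z up.
Mind the look-alikes: they are no part of the job. What is shaped like the part that bears tall_bottle_mid but green is not meant.

How it is judged:
By the outcome, as a careful person would: the job done as asked, in the order asked, and still so for the second after the job is handed in, with the robot touching nothing.
It also fails if it takes over 67 s, if anything falls off the work surface, if the arm or the gripper's body presses on something with over 40 N, if the wrist force passes 120 N, or if a joint passes its speed limit or range.

### The arm

A 6-joint arm with a two-finger parallel gripper is mounted at the origin on a cart in front of the work surface, level with it; the furniture and walls round the work are solid. World frame = base frame: x ahead of the robot, y to its left, z up, the work surface at z = 0. Lengths are in m, angles in rad, forces in N, time in s.
With the tool pointing down it reaches from about 0.4 to 0.825 m from the base axis. Payload 7 kg.
Tool frame: the origin (TCP) lies on the centre line of the jaws, within the pads' length; the fingertips stand 17 mm ahead of it and the grasp point (between the pads) lies 2 mm behind it; z points along the fingers, y is the line along which they close (so a half turn about z gives the same grasp; the last joint's range is limited). The gripper opens to 85 mm and grips with 20 to 120 N. Pads are 22 mm wide; open, the fingers measure 114 mm over their backs; the gripper's body (76 mm by 85 mm) begins 54 mm behind the grasp point. The pads swing forward as they close: fully open they stand 13 mm farther back than shut.
Start: joints at [1.547, 0.359, 0.012, 0, -1.224, -0.288], TCP at [0.207, 0.642, 0.248] pointing down, gripper open.
Joint ranges: [-3.07, 3.07], [-1.43, 2.12], [-1.02, 1.25], [-3.03, 1.67], [-3.05, -0], [-3.03, 3.03]. Speed limits (rad/s): [2.39, 2.39, 3.01, 3.14, 3.14, 3.14].

### API

Orientations are given as a rotation vector (axis times angle).
In Python, from rig import arm, viewer gives the robot as it stands.
- The arm moves only by the shell command python3 -m handwheel 'ROWS' [FORCE]. ROWS is JSON, a list of rows, each an object of numbers: "tx", "ty", "tz": the shift along the world's x, y, z in m; "roll": the turn about the world's z in rad; "gripper": the finger opening in m, from 0 to 0.0854. In form: [{"tx": .., "ty": .., "tz": .., "roll": .., "gripper": ..}, ...]. A call has 1 to 10 rows; each row shifts and turns the commanded pose from where the row before left it; what a row does not reach is not made up. A row lasts 1/10 s, in which the tool goes at most 50 mm and 8.59 degrees, less where a joint would pass 70% of its speed; a pose out of reach is approached as far as the arm can. A call is refused whole if a number of a shift passes 0.05 or a number of a turn 0.15, either way. A call with a gripper value outside its range is refused whole. The fingers move at their own pace and stop on an object; FORCE is the grip in N (left out, the last holds). Time passes only in rows, so rows that do not move let the fingers close. It gives the time, the measured TCP pose, the force, the opening and the grip force at its end, in the units of the state.
- arm.state(): the state, without advancing time (a new reading comes with each control period).
- viewer.read_camera(name): name is "scene" or "side" or "wrist"; returns (picture, depth): 480x640x3 uint8, red, green, blue; 480x640 float32, m along the optical axis (not along the pixel's ray), 0 where there is no reading.
- viewer.calibration(name): a dict with "mtx" (3x3 intrinsics, pixels), "k1" (the pictures are not rectified: a ray, as slopes to the right and down, at radius r is drawn at 1 + k1 r^2 times it, then the intrinsics apply), "extrinsics" (4x4, takes a point from camera to world coordinates); the wrist camera has in their place "mount" (4x4, takes a point from camera to tool coordinates, whose origin is the TCP and whose axes are the flange's). Camera axes: x right, y down, z forward; pixel columns grow to the right and rows downward; lengths in m; the calibration is good to about 2 mm. A picture is of the moment at which its call begins: read the wrist's pose just before it. calibration takes no time and is no camera call.
- arm.sign_off(): hands the job in; it is judged then, once.
The state is a dict: "time_s": time; "joint_positions": joint angles; "joint_velocities": joint speeds; "joint_efforts": joint torques, N m; "eef_pos": TCP position; "ee_rot": TCP orientation; "wrist_force": force on the tool from outside, world axes, zero at the start; "ft_torque": the same for the moment, N m; "gripper_width": finger opening in m; "gripper_force": force on a finger pad.
Only numpy, scipy, OpenCV 4.12 (cv2) and the standard library are available. Lean on these libraries where they do the work, as an engineer would, in place of code of your own. Each camera call takes 0.05 s, during which the arm holds its last target. There are 200 camera calls.

## Working session

There is one attempt and no reset: what is moved stays moved. The work goes in short steps, Python scripts to look and compute and a shell command to move; the robot and the scene stay as the last step left them, time stands still between calls to the robot, and variables do not carry over. Pictures are saved under pics/ and viewed, at most 10 in all, crops included, and the job is handed in when it is done.

```bash
ls; mkdir -p pics
python3 - <<'E'
from rig import arm, viewer
import cv2
print(arm.state())
for n in ("scene","side","wrist"):
    p,d=viewer.read_camera(n); cv2.imwrite(f"pics/{n}0.png",p[:,:,::-1]); import numpy as np; np.save(f"pics/{n}0.npy",d)
    print(n,viewer.calibration(n))
E
python3 -m handwheel --help
```

```text
pics
{'time_s': 0.0, 'joint_positions': array([ 1.54709482e+00,  3.59368038e-01,  1.10863880e-02, -3.89195939e-04,
       -1.22411539e+00, -2.88122115e-01]), 'joint_velocities': array([ 0.00026228,  0.00171794, -0.0007854 ,  0.00095182, -0.00108445,
       -0.00026089]), 'joint_efforts': array([ 1.56060276e-03, -5.83322632e+01,  2.93418896e+01,  6.93660870e+00,
       -5.93193879e-03,  1.59545772e-05]), 'eef_pos': array([0.20694306, 0.64201814, 0.2473808 ]), 'ee_rot': array([ 3.10183877e+00, -4.87781054e-01, -2.38207719e-04]), 'wrist_force': array([-0.41242069,  0.20850114,  0.27179303]), 'ft_torque': array([ 0.01142127,  0.01186602, -0.01303151]), 'gripper_force': 0.0, 'gripper_width': 0.08519635562605883}
scene {'mtx': array([[595.27647378,   0.        , 323.07211544],
       [  0.        , 595.27647378, 240.46210861],
       [  0.        ,   0.        ,   1.        ]]), 'k1': -0.08298859122610062, 'extrinsics': array([[ 0.75355446, -0.30001588,  0.58493261, -0.16623183],
       [-0.65723481, -0.32477681,  0.68011942, -0.84573311],
       [-0.01407408, -0.89694509, -0.4419179 ,  0.
[... 417 characters left out ...]
00218672, -0.90117668, -0.43344644,  0.6767035 ],
       [ 0.        ,  0.        ,  0.        ,  1.        ]])}
wrist {'mtx': array([[364.79047469,   0.        , 319.749258  ],
       [  0.        , 364.79047469, 237.7867785 ],
       [  0.        ,   0.        ,   1.        ]]), 'k1': 0.015620136110880164, 'mount': array([[-1.42902674e-04, -9.64448695e-01, -2.64270118e-01,
         6.74513150e-02],
       [ 9.99999789e-01,  2.96300853e-05, -6.48879042e-04,
         4.25074579e-04],
       [ 6.33640891e-04, -2.64270155e-01,  9.64448487e-01,
        -1.25786725e-01],
       [ 0.00000000e+00,  0.00000000e+00,  0.00000000e+00,
         1.00000000e+00]])}invalid input: not JSON, or not a number
```

View pics/scene0.png

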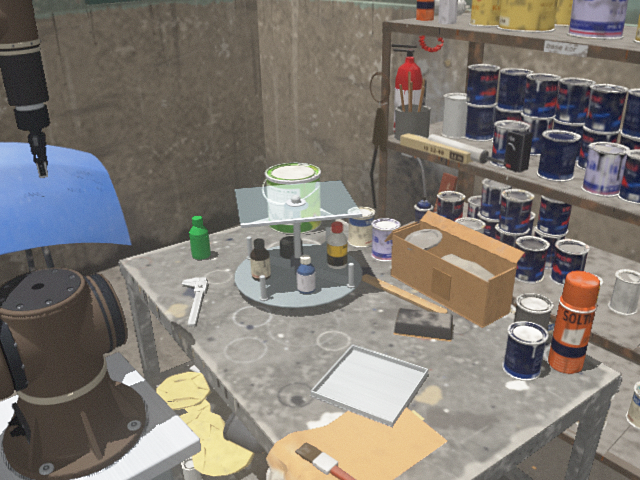

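View pics/side0.png

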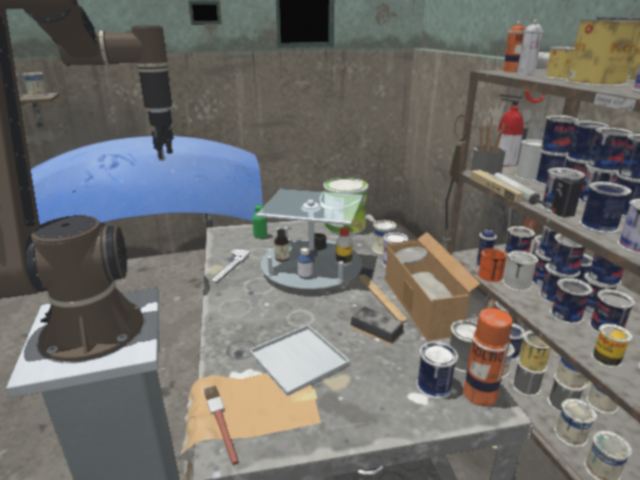

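```bash
cat > h.py <<'E'
import numpy as np, cv2
from rig import arm, viewer
from scipy.spatial.transform import Rotation as R
def cam(n,st=None):
    c=viewer.calibration(n)
    if 'extrinsics' in c: T=c['extrinsics']
    else:
        st=st or arm.state(); T=np.eye(4); T[:3,:3]=R.from_rotvec(st['ee_rot']).as_matrix(); T[:3,3]=st['eef_pos']; T=T@c['mount']
    return c['mtx'],c['k1'],T
def rays(n,uv,st=None):
    K,k1,T=cam(n,st); uv=np.atleast_2d(np.asarray(uv,float))
    s=cv2.undistortPoints(uv[:,None,:],K,np.array([k1,0,0,0]))[:,0]
    return np.c_[s,np.ones(len(s))],T
def plane(n,uv,z,st=None):
    s,T=rays(n,uv,st); d=s@T[:3,:3].T; o=T[:3,3]
    return o+d*((z-o[2])/d[:,2])[:,None]
def dep(n,uv,D,st=None):
    s,T=rays(n,uv,st); uv=np.atleast_2d(uv).astype(int)
    return (s*D[uv[:,1],uv[:,0]][:,None])@T[:3,:3].T+T[:3,3]
def proj(n,P,st=None):
    K,k1,T=cam(n,st); I=np.linalg.inv(T)
    return cv2.projectPoints(np.atleast_2d(P).astype(float),cv2.Rodrigues(I[:3,:3])[0],I[:3,3],K,np.array([k1,0,0,0.]))[0][:,0]
E
python3 - <<'E'
from h import *
a=cv2.imread('pics/scene0.png')
cv2.imwrite('pics/c1.png',cv2.resize(a[155:305,210:400],None,fx=4,fy=4,interpolation=cv2.INTER_CUBIC))
D=np.load('pics/scene0.npy')
v,u=np.mgrid[0:480,0:640]; uv=np.c_[u.ravel(),v.ravel()]
P=dep('scene',uv,D).reshape(480,640,3)
hsv=cv2.cvtColor(a,cv2.COLOR_BGR2HSV)
# yellow label / red cap
roi=np.zeros((480,640),bool); roi[215:280,230:365]=1
for nm,m in dict(yellow=(hsv[...,0]>18)&(hsv[...,0]<33)&(hsv[...,1]>150),red=((hsv[...,0]<6)|(hsv[...,0]>174))&(hsv[...,1]>130),blue=(hsv[...,0]>100)&(hsv[...,0]<125)&(hsv[...,1]>110)).items():
    m=m&roi; print(nm,m.sum(),np.c_[u[m],v[m]].mean(0),np.median(P[m],0))
# turntable floor by depth
m=(abs(P[...,2]-.028)<.004)&(u>225)&(u<370)&(v>220)&(v<315)
q=P[m]; h=cv2.convexHull(q[:,:2].astype(np.float32))[:,0]
print('floor',m.sum(),cv2.minEnclosingCircle(h))
# drip tray
m=(u>305)&(u<435)&(v>340)&(v<430)&(P[...,2]>.008)&(P[...,2]<.022)
q=P[m]; print('tray rim',m.sum(),cv2.minAreaRect(q[:,:2].astype(np.float32)))
E
```

```text
yellow 132 [337.46969697 251.13636364] [0.66534927 0.0713303  0.07786182]
red 59 [336.62711864 228.44067797] [0.67282986 0.08079854 0.13061686]
blue 7 [354.         222.42857143] [0.82145833 0.17901758 0.06638468]
floor 3568 ((0.6453697085380554, 0.17565611004829407), 0.2248101383447647)
tray rim 941 ((0.45134758949279785, -0.25288575887680054), (0.16496038436889648, 0.16242417693138123), 18.779523849487305)
```

View pics/c1.png

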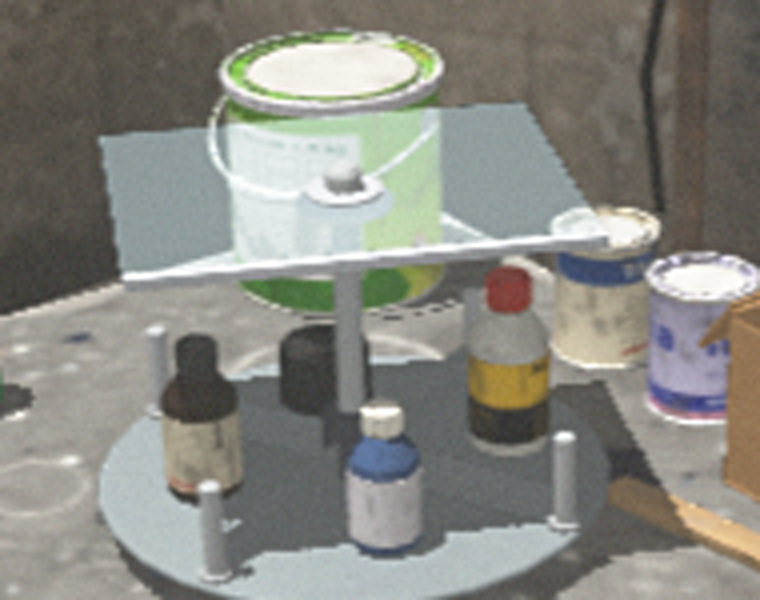

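Run:
```python
from h import *
f=lambda L:[(210+x/4,155+y/4) for x,y in L]
e=plane('scene',f([(126,286),(604,246)]),.198); print('edge',e, np.linalg.norm(e[0]-e[1]))
m=e.mean(0); d=(e[1]-e[0])[:2]; d/=np.linalg.norm(d); back=np.array([-d[1],d[0]]); 
print('front dir',-back,np.degrees(np.arctan2(-back[1],-back[0])),'axis',m[:2]+.095*back)
print('nut',plane('scene',f([(345,170)]),.219))
C=m[:2]+.095*back
p=plane('scene',f([(157,330),(210,485),(565,436)]),.086); print('posts',p)
b=plane('scene',f([(215,575),(565,526)]),.028); print('bases',b)
for q in p: print(np.linalg.norm(q[:2]-C),np.degrees(np.arctan2(*(q[:2]-C)[::-1])))
q=plane('scene',f([(509,272)]),.137)[0]; print('tall',q,np.linalg.norm(q[:2]-C),np.degrees(np.arctan2(*(q[:2]-C)[::-1])))
# ellipse of tray edge: outer points
r=plane('scene',f([(100,480),(130,545),(612,475),(570,545),(300,603)]),.028); print([np.linalg.norm(x[:2]-C) for x in r])
from scipy.optimize import least_squares
print('circ',least_squares(lambda c:np.hypot(r[:,0]-c[0],r[:,1]-c[1])-.152,C).x)
```

```text
edge [[ 0.4389737   0.1179776   0.198     ]
 [ 0.65685176 -0.01467007  0.198     ]] 0.2550808765306169
front dir [-0.52002202 -0.85415286] -121.33372840389107 axis [0.59731482 0.13279829]
nut [[0.59107022 0.12393904 0.219     ]]
posts [[ 0.54747447  0.25967158  0.086     ]
 [ 0.45914034  0.0825814   0.086     ]
 [ 0.63718461 -0.00614728  0.086     ]]
bases [[ 0.45988365  0.08488021  0.028     ]
 [ 0.637631   -0.00628764  0.028     ]]
0.13631174692057998 111.44666720459898
0.14701674339016274 -160.0272878540768
0.14455266140081646 -73.98941367417393
tall [0.68663386 0.09400812 0.137     ] 0.09737848001657332 -23.474714936157888
[np.float64(0.15080166397264527), np.float64(0.15444934739587915), np.float64(0.1532245879778261), np.float64(0.1585214316111154), np.float64(0.1576438621786115)]
circ [0.5942992 0.1267351]
```

```bash
python3 -m handwheel '[{"tx":0,"ty":-0.03,"tz":0.04,"gripper":0.0},{"tx":0.01,"ty":-0.04,"tz":0.025},{"tx":0.01,"ty":-0.045,"tz":0.015},{"tx":0.01,"ty":-0.045,"tz":0.015},{"tx":0.01,"ty":-0.045,"tz":0.015},{"tx":0.01,"ty":-0.045,"tz":0.015},{"tx":0.01,"ty":-0.045,"tz":0.015},{"tx":0.015,"ty":-0.045},{"tx":0.015,"ty":-0.045},{"tx":0.015,"ty":-0.045}]'
python3 -m handwheel '[{"tx":0.02,"ty":-0.045},{"tx":0.02,"ty":-0.045},{"tx":0.02,"ty":-0.045},{"tx":0.02,"ty":-0.045},{"tx":0.02,"ty":-0.045},{"tx":0.02,"ty":-0.045},{"tx":0.02,"ty":-0.045},{"tx":0.045},{"tx":0.045},{"tx":0.045}]'; python3 -c "
from h import *;s=arm.state();print(s['joint_positions'],R.from_rotvec(s['ee_rot']).as_matrix().round(3))"
```

```text
[ 1.54709378e+00  3.59233617e-01  1.13104134e-02 -2.03150968e-04
 -1.22409952e+00 -2.88110100e-01] [[ 0.952 -0.307 -0.   ]
 [-0.307 -0.952 -0.001]
 [ 0.     0.001 -1.   ]]schema error: expected keys tx, ty, tz, roll, gripper
schema error: expected keys tx, ty, tz, roll, gripper
```

```bash
python3 -m handwheel '[{"tx":0,"ty":-0.03,"tz":0.04,"roll":0,"gripper":0.0},{"tx":0.01,"ty":-0.04,"tz":0.025,"roll":0,"gripper":0},{"tx":0.01,"ty":-0.045,"tz":0.015,"roll":0,"gripper":0},{"tx":0.01,"ty":-0.045,"tz":0.015,"roll":0,"gripper":0},{"tx":0.01,"ty":-0.045,"tz":0.015,"roll":0,"gripper":0},{"tx":0.01,"ty":-0.045,"tz":0.015,"roll":0,"gripper":0},{"tx":0.01,"ty":-0.045,"tz":0.015,"roll":0,"gripper":0},{"tx":0.015,"ty":-0.045,"tz":0,"roll":0,"gripper":0},{"tx":0.015,"ty":-0.045,"tz":0,"roll":0,"gripper":0},{"tx":0.015,"ty":-0.045,"tz":0,"roll":0,"gripper":0}]'
python3 -m handwheel '[{"tx":0.02,"ty":-0.045,"tz":0,"roll":0,"gripper":0},{"tx":0.02,"ty":-0.045,"tz":0,"roll":0,"gripper":0},{"tx":0.02,"ty":-0.045,"tz":0,"roll":0,"gripper":0},{"tx":0.02,"ty":-0.045,"tz":0,"roll":0,"gripper":0},{"tx":0.02,"ty":-0.045,"tz":0,"roll":0,"gripper":0},{"tx":0.02,"ty":-0.045,"tz":0,"roll":0,"gripper":0},{"tx":0.045,"ty":0,"tz":0,"roll":0,"gripper":0},{"tx":0.045,"ty":0,"tz":0,"roll":0,"gripper":0},{"tx":0.045,"ty":0,"tz":0,"roll":0,"gripper":0},{"tx":0.045,"ty":0,"tz":0,"roll":0,"gripper":0}]'; python3 -c "
from h import *;s=arm.state();print(s['joint_positions'],R.from_rotvec(s['ee_rot']).as_matrix().round(3))"
```

```text
time_s: 1.15
eef_pos: [0.3119, 0.2104, 0.3885]
ee_rot: [-3.103, 0.486, -0.0]
wrist_force: [0.6, 0.4, -0.3]
gripper_width: -0.0001
gripper_force: 0.0
time_s: 2.15
eef_pos: [0.6137, -0.0582, 0.3878]
ee_rot: [3.103, -0.489, -0.001]
wrist_force: [0.4, -0.1, 1.6]
gripper_width: -0.0
gripper_force: 0.0
[ 2.21794249e-01  2.08322358e-01  1.14933231e-01 -1.70620642e-04
 -1.47785775e+00  1.03636231e+00] [[ 0.952 -0.308 -0.   ]
 [-0.308 -0.952  0.   ]
 [-0.     0.    -1.   ]]
```

```bash
python3 -c "
from h import *
D=np.load('pics/side0.npy');print(dep('side',[(475,110),(465,180),(500,240),(420,270)],D))"
python3 -m handwheel '[{"tx":0.045,"ty":0,"tz":0,"roll":0,"gripper":0},{"tx":0.045,"ty":0,"tz":0,"roll":0,"gripper":0},{"tx":0.045,"ty":0,"tz":0,"roll":0,"gripper":0},{"tx":0.045,"ty":0,"tz":0,"roll":0,"gripper":0},{"tx":0.045,"ty":0,"tz":0,"roll":0,"gripper":0}]'; python3 -c "
from h import *;s=arm.state();print(s['joint_positions'],R.from_rotvec(s['ee_rot']).as_matrix().round(3))"
```

```text
[[ 2.02041515  1.42221116  0.17960896]
 [ 1.43439514  0.60844764  0.04517056]
 [ 2.0245574   1.00213242 -0.51475184]
 [ 0.86101285 -0.04233971  0.04416831]]
time_s: 2.65
eef_pos: [0.8385, -0.0577, 0.3878]
ee_rot: [3.103, -0.488, -0.0]
wrist_force: [1.7, 0.6, 2.2]
gripper_width: 0.0
gripper_force: 0.0
[ 1.61548851e-01  6.39682053e-01  7.75342477e-01 -6.46482269e-05
 -1.70676902e+00  1.09748592e+00] [[ 0.952 -0.307 -0.   ]
 [-0.307 -0.952  0.   ]
 [-0.     0.    -1.   ]]
```

```bash
python3 -m handwheel '[{"tx":0.04,"ty":0,"tz":0,"roll":0,"gripper":0},{"tx":0.04,"ty":0,"tz":0,"roll":0,"gripper":0},{"tx":0.04,"ty":0,"tz":0,"roll":0,"gripper":0},{"tx":0.04,"ty":0,"tz":0,"roll":0,"gripper":0},{"tx":0.04,"ty":0,"tz":0,"roll":0,"gripper":0}]'; python3 -c "
from h import *;s=arm.state();print(s['joint_positions'],R.from_rotvec(s['ee_rot']).as_matrix().round(3))"
```

```text
time_s: 3.15
eef_pos: [0.9641, -0.0535, 0.348]
ee_rot: [3.1, -0.487, 0.099]
wrist_force: [-0.1, 0.6, 1.2]
gripper_width: 0.0001
gripper_force: 0.0
[ 0.15250356  0.9347202   1.24908587  0.02200746 -1.82536489  1.11265572] [[ 0.95  -0.307  0.062]
 [-0.306 -0.952 -0.012]
 [ 0.063 -0.008 -0.998]]
```

```bash
python3 -m handwheel '[{"tx":0.05,"ty":0,"tz":0,"roll":0,"gripper":0},{"tx":0.05,"ty":0,"tz":0,"roll":0,"gripper":0},{"tx":0.05,"ty":0,"tz":0,"roll":0,"gripper":0}]'; python3 -c "
from h import *;s=arm.state();print(s['joint_positions'],R.from_rotvec(s['ee_rot']).as_matrix().round(3))"
python3 -m handwheel '[{"tx":-0.02,"ty":0,"tz":0.02,"roll":0,"gripper":0},{"tx":-0.02,"ty":0,"tz":0.02,"roll":0,"gripper":0}]'; python3 -c "
from h import *;s=arm.state();print(s['joint_positions'],R.from_rotvec(s['ee_rot']).as_matrix().round(3))"
```

```text
time_s: 3.45
eef_pos: [1.0241, -0.0489, 0.3063]
ee_rot: [3.092, -0.486, 0.257]
wrist_force: [-0.2, 0.3, 0.1]
gripper_width: 0.0001
gripper_force: 0.0
[ 0.15830308  0.98987721  1.25020545  0.05138163 -1.67528462  1.11018376] [[ 0.939 -0.305  0.161]
 [-0.305 -0.952 -0.026]
 [ 0.161 -0.025 -0.987]]
time_s: 3.65
eef_pos: [0.9833, -0.0485, 0.338]
ee_rot: [3.091, -0.485, 0.239]
wrist_force: [0.5, 0.6, 2.3]
gripper_width: -0.0001
gripper_force: 0.0
[ 0.16547575  0.86696921  1.06761051  0.05123816 -1.62777687  1.10074891] [[ 0.941 -0.305  0.149]
 [-0.304 -0.952 -0.027]
 [ 0.15  -0.02  -0.988]]
```

```bash
python3 -m handwheel '[{"tx":0.03,"ty":0,"tz":0.01,"roll":0,"gripper":0},{"tx":0.04,"ty":0,"tz":0.0,"roll":0,"gripper":0},{"tx":0.05,"ty":0,"tz":0.0,"roll":0,"gripper":0},{"tx":0.05,"ty":0,"tz":0.0,"roll":0,"gripper":0},{"tx":0.05,"ty":0,"tz":0,"roll":0,"gripper":0},{"tx":0.05,"ty":0,"tz":0,"roll":0,"gripper":0},{"tx":0.05,"ty":0,"tz":0,"roll":0,"gripper":0}]'; python3 -c "
from h import *;s=arm.state();print(s['joint_positions'],R.from_rotvec(s['ee_rot']).as_matrix().round(3))"
```

```text
time_s: 4.35
eef_pos: [1.1196, -0.0415, 0.2708]
ee_rot: [-3.05, 0.478, -0.571]
wrist_force: [1.1, 1.0, 0.6]
gripper_width: -0.0
gripper_force: 0.0
[ 0.17038138  1.05846016  1.25011714  0.11434252 -1.41450167  1.0912243 ] [[ 0.887 -0.296  0.354]
 [-0.296 -0.954 -0.053]
 [ 0.353 -0.057 -0.934]]
```

```bash
python3 -m handwheel '[{"tx":0.04,"ty":0,"tz":0.03,"roll":0,"gripper":0},{"tx":0.04,"ty":0,"tz":0.03,"roll":0,"gripper":0},{"tx":0.04,"ty":0,"tz":0.03,"roll":0,"gripper":0},{"tx":0.04,"ty":0,"tz":0.03,"roll":0,"gripper":0}]'; python3 -c "
from h import *;s=arm.state();print(s['joint_positions'],R.from_rotvec(s['ee_rot']).as_matrix().round(3))"
```

```text
time_s: 4.75
eef_pos: [1.1491, -0.0376, 0.341]
ee_rot: [-2.995, 0.47, -0.8]
wrist_force: [0.5, -0.4, 0.5]
gripper_width: 0.0002
gripper_force: 0.0
[ 0.18258199  1.01975587  1.25158827  0.16434706 -1.31260026  1.07470121] [[ 0.825 -0.285  0.489]
 [-0.288 -0.955 -0.071]
 [ 0.487 -0.082 -0.87 ]]
```

```bash
python3 -m handwheel '[{"tx":0.045,"ty":0,"tz":0.005,"roll":0,"gripper":0},{"tx":0.045,"ty":0,"tz":0.005,"roll":0,"gripper":0},{"tx":0.045,"ty":0,"tz":0.005,"roll":0,"gripper":0},{"tx":-0.02,"ty":0,"tz":0.02,"roll":0,"gripper":0}]'; python3 -c "
from h import *;s=arm.state();print(s['joint_positions'],R.from_rotvec(s['ee_rot']).as_matrix().round(3))"
```

```text
time_s: 5.15
eef_pos: [1.1782, -0.0337, 0.3089]
ee_rot: [-2.969, 0.462, -0.904]
wrist_force: [1.9, 0.9, -8.4]
gripper_width: 0.0001
gripper_force: 0.0
[ 0.18735725  1.00637768  1.10773444  0.20295908 -1.12160577  1.0379202 ] [[ 0.79  -0.278  0.546]
 [-0.28  -0.957 -0.081]
 [ 0.545 -0.089 -0.834]]
```

```bash
python3 -m handwheel '[{"tx":-0.04,"ty":0,"tz":0.02,"roll":0.13,"gripper":0},{"tx":-0.04,"ty":0,"tz":0.02,"roll":0.13,"gripper":0},{"tx":-0.04,"ty":0,"tz":0.01,"roll":0.13,"gripper":0},{"tx":-0.04,"ty":0,"tz":0,"roll":0.13,"gripper":0},{"tx":-0.02,"ty":0,"tz":0,"roll":0.13,"gripper":0},{"tx":0,"ty":0,"tz":0,"roll":0.13,"gripper":0},{"tx":0,"ty":0,"tz":0,"roll":0.13,"gripper":0},{"tx":0.0,"ty":0,"tz":0,"roll":0.13,"gripper":0}]'; python3 -c "
from h import *;s=arm.state();print(s['joint_positions'],R.from_rotvec(s['ee_rot']).as_matrix().round(3))"
```

```text
time_s: 5.95
eef_pos: [0.9956, -0.0356, 0.3892]
ee_rot: [-2.556, -0.986, -0.745]
wrist_force: [1.3, -0.3, 0.2]
gripper_width: -0.0002
gripper_force: 0.0
[-0.02768602  0.73262004  0.99527961 -0.47696894 -1.44928652  2.29987712] [[ 0.63   0.689  0.359]
 [ 0.533 -0.719  0.446]
 [ 0.565 -0.09  -0.82 ]]
```

```bash
python3 -m handwheel '[{"tx":0.04,"ty":0,"tz":0.0,"roll":0,"gripper":0},{"tx":0.045,"ty":0,"tz":0.0,"roll":0,"gripper":0},{"tx":0.045,"ty":0,"tz":0.0,"roll":0,"gripper":0},{"tx":0.045,"ty":0,"tz":0.0,"roll":0,"gripper":0},{"tx":0.045,"ty":0,"tz":0.0,"roll":0,"gripper":0}]'; python3 -c "
from h import *;s=arm.state();print(s['joint_positions'],R.from_rotvec(s['ee_rot']).as_matrix().round(3))"
```

```text
time_s: 6.45
eef_pos: [1.1178, -0.0151, 0.3394]
ee_rot: [-2.587, -0.943, -0.888]
wrist_force: [-0.4, 0.6, -0.8]
gripper_width: 0.0001
gripper_force: 0.0
[ 0.01081274  0.9402705   1.25156145 -0.43430943 -1.36690126  2.23457571] [[ 0.605  0.649  0.46 ]
 [ 0.498 -0.76   0.417]
 [ 0.621 -0.023 -0.784]]
```

```bash
python3 -c "
from h import *
D=np.load('pics/scene0.npy');print(dep('scene',[(423,323),(400,315),(375,285),(400,300),(395,230)],D)); print(proj('scene',[(.637,-.006,.08),(.585,-.091,.08),(.594,.128,.2)]))"
python3 -m handwheel '[{"tx":-0.035,"ty":-0.02,"tz":0.02,"roll":0.1,"gripper":0.05},{"tx":-0.045,"ty":-0.02,"tz":0.0,"roll":0.1,"gripper":0.05},{"tx":-0.045,"ty":-0.02,"tz":0.0,"roll":0.09,"gripper":0.05},{"tx":-0.045,"ty":-0.02,"tz":0,"roll":0,"gripper":0.05},{"tx":-0.045,"ty":-0.02,"tz":0,"roll":0,"gripper":0.05},{"tx":-0.045,"ty":-0.02,"tz":0,"roll":0,"gripper":0.05},{"tx":-0.045,"ty":-0.02,"tz":0,"roll":0,"gripper":0.05},{"tx":-0.045,"ty":-0.02,"tz":0,"roll":0,"gripper":0.05},{"tx":-0.045,"ty":0,"tz":0,"roll":0,"gripper":0.05},{"tx":-0.045,"ty":0,"tz":0,"roll":0,"gripper":0.05}]'; python3 -c "
from h import *;s=arm.state();print(s['joint_positions'],R.from_rotvec(s['ee_rot']).as_matrix().round(3))"
```

```text
[[ 0.64202116 -0.21359769  0.03051962]
 [ 0.6305738  -0.16103076  0.02954344]
 [ 0.71210202 -0.00915941  0.00348733]
 [ 0.70736757 -0.09266331  0.00241562]
 [ 0.78198936 -0.00196205  0.12155152]]
[[351.12478233 266.37740176]
 [361.15142972 289.03536178]
 [296.41866165 204.52245864]]
time_s: 7.45
eef_pos: [0.6751, -0.176, 0.3596]
ee_rot: [-2.369, -1.278, -0.805]
wrist_force: [1.3, -0.1, 0.5]
gripper_width: 0.0501
gripper_force: 0.0
[-0.34773401  0.32262408  0.2959747  -0.65989039 -1.42696159  2.96627045] [[ 0.438  0.84   0.322]
 [ 0.653 -0.543  0.529]
 [ 0.619 -0.021 -0.785]]
```

```bash
python3 -m handwheel '[{"tx":-0.02,"ty":0.012,"tz":-0.035,"roll":0,"gripper":0.05},{"tx":-0.02,"ty":0.012,"tz":-0.04,"roll":0,"gripper":0.05},{"tx":-0.01,"ty":0.012,"tz":-0.045,"roll":0,"gripper":0.05},{"tx":-0.01,"ty":0.012,"tz":-0.045,"roll":0,"gripper":0.05},{"tx":-0.01,"ty":0.012,"tz":-0.045,"roll":0,"gripper":0.05},{"tx":-0.01,"ty":0.012,"tz":-0.04,"roll":0,"gripper":0.05},{"tx":-0.01,"ty":0.012,"tz":-0.03,"roll":0,"gripper":0.05}]'
python3 - <<'E'
from h import *
s=arm.state();print(s['joint_positions'])
for n in ('wrist','scene'):
    p,d=viewer.read_camera(n); cv2.imwrite(f"pics/{n}1.png",p[:,:,::-1]); np.save(f'pics/{n}1.npy',d)
np.save('pics/s1.npy',s,allow_pickle=True)
E
```

```text
time_s: 8.15
eef_pos: [0.6094, -0.0566, 0.1193]
ee_rot: [-2.47, -1.207, -0.684]
wrist_force: [0.7, 0.1, -0.6]
gripper_width: 0.0502
gripper_force: 0.0
[-0.14296044  0.34635282 -0.20316318 -0.69194187 -0.90318534  3.02974165]
```

View pics/wrist1.png

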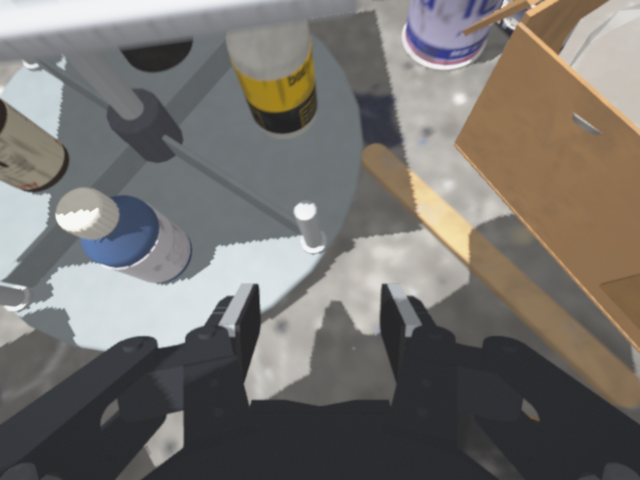

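Run:
```python
from h import *
s=np.load('pics/s1.npy',allow_pickle=True).item(); M=R.from_rotvec(s['ee_rot']).as_matrix(); print(M.round(3),s['eef_pos'])
print('post',plane('wrist',[(306,209)],.086,s),plane('wrist',[(313,245)],.028,s))
print('edge',plane('wrist',[(0,60),(352,10)],.198,s), 'yellow', dep('wrist',[(283,92)],np.load('pics/wrist1.npy'),s))
e=plane('wrist',[(0,60),(352,10)],.198,s);d=e[1]-e[0];print(np.degrees(np.arctan2(d[1],d[0])))
p=plane('wrist',[(306,209)],.086,s)[0]; v=M.T@(p-s['eef_pos']); print('post top in tool',v)
```

```text
[[ 0.532  0.799  0.281]
 [ 0.652 -0.598  0.466]
 [ 0.54  -0.064 -0.839]] [ 0.60940607 -0.05656517  0.1192502 ]
post [[ 0.63788471 -0.00413969  0.086     ]] [[ 0.6355398  -0.00543864  0.028     ]]
edge [[ 0.58689266  0.02467209  0.198     ]
 [ 0.65622746 -0.01553372  0.198     ]] yellow [[0.67221921 0.06696589 0.08076281]]
-30.108556679283602
post top in tool [ 0.031365   -0.00648807  0.06032563]
```

```bash
python3 -m handwheel '[{"tx":-0.015,"ty":-0.004,"tz":0,"roll":-0.125,"gripper":0.05},{"tx":-0.014,"ty":0,"tz":-0.01,"roll":-0.125,"gripper":0.05},{"tx":0,"ty":0,"tz":-0.029,"roll":0,"gripper":0.05},{"tx":0.019,"ty":0.019,"tz":0,"roll":0,"gripper":0.05},{"tx":0.019,"ty":0.019,"tz":0,"roll":0,"gripper":0.05},{"tx":0.019,"ty":0.018,"tz":0,"roll":0,"gripper":0.05},{"tx":0,"ty":0,"tz":0,"roll":0,"gripper":0.05}]'
python3 - <<'E'
from h import *
s=arm.state();print(s['joint_positions'],R.from_rotvec(s['ee_rot']).as_matrix().round(3))
p,d=viewer.read_camera('wrist'); cv2.imwrite("pics/wrist2.png",p[:,:,::-1])
E
```

```text
time_s: 8.95
eef_pos: [0.641, -0.0037, 0.083]
ee_rot: [-2.643, -0.908, -0.752]
wrist_force: [-0.2, -0.6, -0.5]
gripper_width: 0.0501
gripper_force: 0.0
[ 0.00540379  0.35470669 -0.2945976  -0.72735424 -0.61204838  2.76821601] [[ 0.673  0.628  0.39 ]
 [ 0.501 -0.776  0.384]
 [ 0.544 -0.063 -0.837]]
```

View pics/wrist2.png

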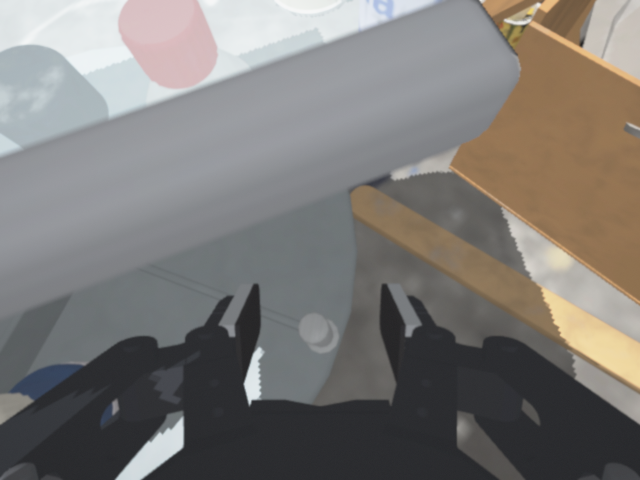

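```bash
python3 -m handwheel '[{"tx":-0.003,"ty":-0.001,"tz":0,"roll":0,"gripper":0.03},{"tx":0,"ty":0,"tz":0,"roll":0,"gripper":0},{"tx":0,"ty":0,"tz":0,"roll":0,"gripper":0},{"tx":0,"ty":0,"tz":0,"roll":0,"gripper":0},{"tx":0,"ty":0,"tz":0,"roll":0,"gripper":0}]' 20
python3 - <<'E'
from h import *
t=np.radians(-71.7-97*np.arange(15)/14); print(np.diff(.141*np.c_[np.cos(t),np.sin(t)],axis=0).round(4))
E
```

```text
time_s: 9.5
eef_pos: [0.6347, -0.0067, 0.0806]
ee_rot: [-2.646, -0.903, -0.746]
wrist_force: [-0.2, 0.0, 4.1]
gripper_width: 0.0113
gripper_force: 19.5
[[-0.0165 -0.0044]
 [-0.0169 -0.0023]
 [-0.017  -0.0003]
 [-0.0169  0.0018]
 [-0.0166  0.0038]
 [-0.016   0.0058]
 [-0.0152  0.0077]
 [-0.0142  0.0094]
 [-0.0129  0.0111]
 [-0.0115  0.0126]
 [-0.0099  0.0139]
 [-0.0082  0.015 ]
 [-0.0063  0.0158]
 [-0.0043  0.0165]]
```

```bash
python3 -m handwheel '[{"tx":-0.0165,"ty":-0.0044,"tz":0,"roll":0,"gripper":0},{"tx":-0.0169,"ty":-0.0023,"tz":0,"roll":0,"gripper":0},{"tx":-0.017,"ty":-0.0003,"tz":0,"roll":0,"gripper":0},{"tx":-0.0169,"ty":0.0018,"tz":0,"roll":0,"gripper":0}]'
```

```text
time_s: 9.9
eef_pos: [0.5671, -0.0141, 0.0804]
ee_rot: [-2.649, -0.904, -0.748]
wrist_force: [0.2, -10.1, 5.1]
gripper_width: 0.0112
gripper_force: 20.0
```

```bash
python3 -m handwheel '[{"tx":-0.0166,"ty":0.0023,"tz":0,"roll":0,"gripper":0},{"tx":-0.016,"ty":0.0053,"tz":0,"roll":0,"gripper":0},{"tx":-0.0152,"ty":0.0077,"tz":0,"roll":0,"gripper":0},{"tx":-0.0142,"ty":0.0094,"tz":0,"roll":0,"gripper":0}]'
```

```text
time_s: 10.3
eef_pos: [0.5041, 0.0125, 0.0803]
ee_rot: [-2.646, -0.902, -0.746]
wrist_force: [1.0, 0.5, 3.3]
gripper_width: 0.0118
gripper_force: 22.2
```

```bash
python3 -m handwheel '[{"tx":-0.0129,"ty":0.0111,"tz":0,"roll":0,"gripper":0},{"tx":-0.0115,"ty":0.0126,"tz":0,"roll":0,"gripper":0},{"tx":-0.0099,"ty":0.0139,"tz":0,"roll":0,"gripper":0},{"tx":-0.0082,"ty":0.015,"tz":0,"roll":0,"gripper":0}]'
python3 -m handwheel '[{"tx":-0.0063,"ty":0.0158,"tz":0,"roll":0,"gripper":0},{"tx":-0.0043,"ty":0.0165,"tz":0,"roll":0,"gripper":0},{"tx":0,"ty":0,"tz":0,"roll":0,"gripper":0}]'
python3 - <<'E'
from h import *
for n in ('scene','side'):
    p,d=viewer.read_camera(n); cv2.imwrite(f"pics/{n}3.png",p[:,:,::-1]); np.save(f'pics/{n}3.npy',d)
a=cv2.imread('pics/scene3.png')
b=cv2.imread('pics/side3.png')
cv2.imwrite('pics/c3.png',np.hstack([cv2.resize(a[155:315,220:380],(400,400)),cv2.resize(b[180:300,250:370],(400,400))]))
E
```

```text
time_s: 10.7
eef_pos: [0.4615, 0.0658, 0.08]
ee_rot: [-2.646, -0.902, -0.745]
wrist_force: [2.5, -0.2, 0.7]
gripper_width: 0.0111
gripper_force: 23.0
time_s: 11.0
eef_pos: [0.4507, 0.0994, 0.08]
ee_rot: [-2.643, -0.906, -0.744]
wrist_force: [-0.6, -0.0, 3.7]
gripper_width: 0.011
gripper_force: 23.9
```

View pics/c3.png

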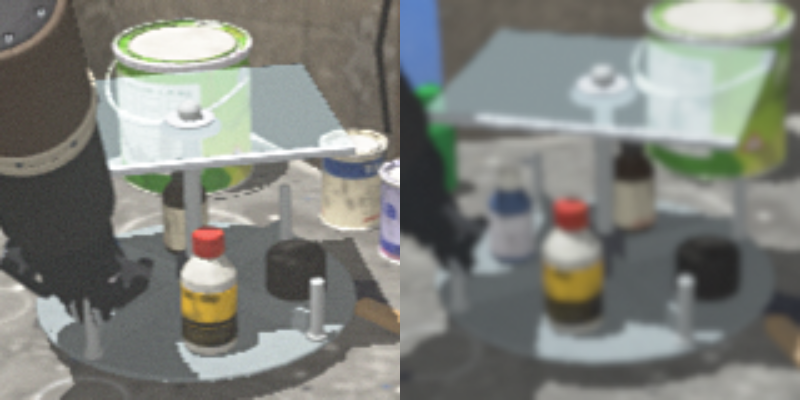

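```bash
cat > tall.py <<'E'
from h import *
def tall(n,a,box):
    hsv=cv2.cvtColor(a,cv2.COLOR_BGR2HSV); m=((hsv[...,0]<8)|(hsv[...,0]>172))&(hsv[...,1]>120)
    k=np.zeros(m.shape,bool); x0,y0,x1,y1=box; k[y0:y1,x0:x1]=1; m&=k
    v,u=np.nonzero(m); mid=((u.min()+u.max())/2,(v.min()+v.max())/2)
    return m.sum(),mid,plane(n,[mid],.129)[0]
E
python3 - <<'E'
from tall import *
F=np.radians(-120.7); f=np.array([np.cos(F),np.sin(F)])
for n,b in (('scene',(285,235,325,275)),('side',(285,230,320,260))):
    c,mid,q=tall(n,cv2.imread(f'pics/{n}3.png'),b)
    for C in ([.593,.127],[.5945,.1285]):
        d=q[:2]-C; print(n,c,mid,q,np.linalg.norm(d),np.degrees(np.arctan2(d[1],d[0])),'lat',d[0]*-f[1]+d[1]*f[0])
# edge in side image
e=plane('side',[(250+.3*475,180+.3*120),(250+.3*735,180+.3*145)],.200); d=e[1]-e[0]; print('side edge',e,np.degrees(np.arctan2(d[1],d[0])))
E
```

```text
scene 125 (np.float64(302.5), np.float64(251.5)) [0.54397436 0.04864548 0.129     ] 0.09242804591649587 -122.0338044971014 lat -0.002151464031311723
scene 125 (np.float64(302.5), np.float64(251.5)) [0.54397436 0.04864548 0.129     ] 0.09449647687567922 -122.32240147277315 lat -0.002675428061839673
side 67 (np.float64(301.0), np.float64(244.0)) [0.54205516 0.04996644 0.129     ] 0.09235553983930896 -123.4779818486666 lat -0.004476097660067249
side 67 (np.float64(301.0), np.float64(244.0)) [0.54205516 0.04996644 0.129     ] 0.09443506197916808 -123.73506398133769 lat -0.005000061690595199
side edge [[ 0.78572528  0.00191534  0.2       ]
 [ 0.95767561 -0.10404633  0.2       ]] -31.642794895476186
```

```bash
python3 -m handwheel '[{"tx":0.0005,"ty":-0.003,"tz":0,"roll":0,"gripper":0},{"tx":0,"ty":0,"tz":0,"roll":0,"gripper":0.05},{"tx":0,"ty":0,"tz":0,"roll":0,"gripper":0.05},{"tx":0,"ty":0,"tz":0,"roll":0,"gripper":0.05}]'
python3 -m handwheel '[{"tx":-0.01,"ty":-0.01,"tz":0,"roll":0,"gripper":0.05},{"tx":-0.02,"ty":-0.02,"tz":0,"roll":0,"gripper":0.05},{"tx":-0.025,"ty":-0.025,"tz":0.0,"roll":0,"gripper":0.085},{"tx":0.015,"ty":-0.04,"tz":0.002,"roll":0.1,"gripper":0.085},{"tx":0.025,"ty":-0.035,"tz":0.002,"roll":0.1,"gripper":0.085},{"tx":0.03,"ty":-0.004,"tz":0.002,"roll":0,"gripper":0.085},{"tx":0.029,"ty":0,"tz":0.002,"roll":0,"gripper":0.085},{"tx":0,"ty":0,"tz":0,"roll":0,"gripper":0.085}]'
python3 - <<'E'
from tall import *
s=arm.state();print(s['joint_positions'],R.from_rotvec(s['ee_rot']).as_matrix().round(3))
for n in ('wrist','scene','side'):
    p,d=viewer.read_camera(n); cv2.imwrite(f"pics/{n}4.png",p[:,:,::-1])
for n,b in (('scene',(285,235,325,275)),('side',(285,230,320,260))): print(tall(n,cv2.imread(f'pics/{n}4.png'),b))
np.save('pics/s4.npy',s,allow_pickle=True)
E
```

```text
time_s: 11.5
eef_pos: [0.4517, 0.0948, 0.0793]
ee_rot: [-2.646, -0.902, -0.742]
wrist_force: [0.4, -0.1, -0.3]
gripper_width: 0.05
gripper_force: 0.0
time_s: 12.3
eef_pos: [0.4988, -0.0237, 0.0975]
ee_rot: [-2.545, -1.119, -0.671]
wrist_force: [-1.8, -0.7, -0.4]
gripper_width: 0.0852
gripper_force: 0.0
[-0.08241196  0.1999974  -0.46725065 -0.72796907 -0.74450318  2.98941435] [[ 0.592  0.748  0.301]
 [ 0.617 -0.661  0.428]
 [ 0.518 -0.067 -0.852]]Traceback (most recent call last):
  File "<stdin>", line 5, in <module>
  File "tall.py", line 5, in tall
    v,u=np.nonzero(m); mid=((u.min()+u.max())/2,(v.min()+v.max())/2)
                             ~~~~~^^
    return umr_minimum(a, axis, None, out, keepdims, initial, where)
ValueError: zero-size array to reduction operation minimum which has no identity
```

View pics/wrist4.png

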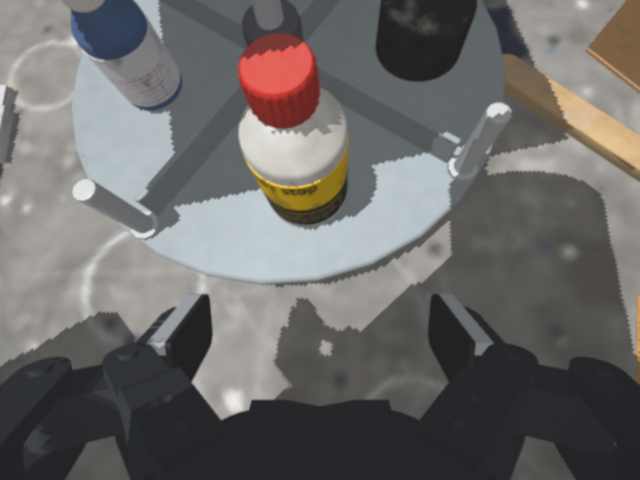

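Run:
```python
from tall import *
s=np.load('pics/s4.npy',allow_pickle=True).item()
a=cv2.imread('pics/wrist4.png'); hsv=cv2.cvtColor(a,cv2.COLOR_BGR2HSV)
m=(((hsv[...,0]<8)|(hsv[...,0]>172))&(hsv[...,1]>120)).astype(np.uint8)
n,l,st,c=cv2.connectedComponentsWithStats(m); i=1+st[1:,4].argmax(); print(st[i],c[i])
print('top',plane('wrist',[(279,62)],.139,s),'cap centroid',plane('wrist',[c[i]],.131,s))
print('base front',plane('wrist',[(313,224)],.028,s), 'posts',plane('wrist',[(84,186),(499,108)],.086,s))
```

```text
Traceback (most recent call last):
FileNotFoundError: [Errno 2] No such file or directory: 'pics/s4.npy'
```

Save failed after the exception; the arm hasn't moved, so the current state serves.

Run:
```python
from tall import *
s=arm.state()
a=cv2.imread('pics/wrist4.png'); hsv=cv2.cvtColor(a,cv2.COLOR_BGR2HSV)
m=(((hsv[...,0]<8)|(hsv[...,0]>172))&(hsv[...,1]>120)).astype(np.uint8)
n,l,st,c=cv2.connectedComponentsWithStats(m); i=1+st[1:,4].argmax(); print(s['eef_pos'],st[i],c[i])
print('top',plane('wrist',[(279,62)],.139,s),'cap centroid',plane('wrist',[c[i]],.131,s))
print('base front',plane('wrist',[(313,224)],.028,s), 'posts',plane('wrist',[(84,186),(499,108)],.086,s))
```

```text
[ 0.49468354 -0.02258614  0.09705246] [ 238   34   81   94 5997] [279.5987994   79.58362515]
top [[0.54120128 0.04534036 0.139     ]] cap centroid [[0.54009368 0.04591655 0.131     ]]
base front [[0.52890506 0.02879173 0.028     ]] posts [[ 0.4523222   0.09955907  0.086     ]
 [ 0.62136685 -0.00516424  0.086     ]]
```

```bash
python3 -m handwheel '[{"tx":0,"ty":0,"tz":-0.008,"roll":-0.06,"gripper":0.085},{"tx":0.012,"ty":0.0175,"tz":0,"roll":0,"gripper":0.085},{"tx":0.012,"ty":0.0175,"tz":0,"roll":0,"gripper":0.085}]'
python3 -c "
from h import *;s=arm.state();print(s['joint_positions'],R.from_rotvec(s['ee_rot']).as_matrix().round(3))"
```

```text
time_s: 12.75
eef_pos: [0.5185, 0.0125, 0.0895]
ee_rot: [-2.587, -1.045, -0.684]
wrist_force: [0.4, -0.6, 0.3]
gripper_width: 0.0848
gripper_force: 0.0
[ 0.02242969  0.20739579 -0.48239532 -0.73427365 -0.6433562   2.86229963] [[ 0.629  0.707  0.325]
 [ 0.58  -0.704  0.409]
 [ 0.518 -0.069 -0.853]]
```

```bash
python3 -m handwheel '[{"tx":0.007,"ty":0.010,"tz":-0.003,"roll":0,"gripper":0.085},{"tx":0.007,"ty":0.010,"tz":-0.002,"roll":0,"gripper":0.085},{"tx":0.007,"ty":0.010,"tz":0,"roll":0,"gripper":0.085},{"tx":0,"ty":0,"tz":0,"roll":0,"gripper":0.085}]'
python3 - <<'E'
from h import *
s=arm.state();p,d=viewer.read_camera('wrist'); cv2.imwrite("pics/wrist5.png",p[:,:,::-1])
p,d=viewer.read_camera('side'); cv2.imwrite("pics/side5.png",p[:,:,::-1])
E
```

```text
time_s: 13.15
eef_pos: [0.5411, 0.0433, 0.0846]
ee_rot: [-2.586, -1.048, -0.685]
wrist_force: [0.1, -0.9, -0.7]
gripper_width: 0.0849
gripper_force: 0.0
```

View pics/wrist5.png

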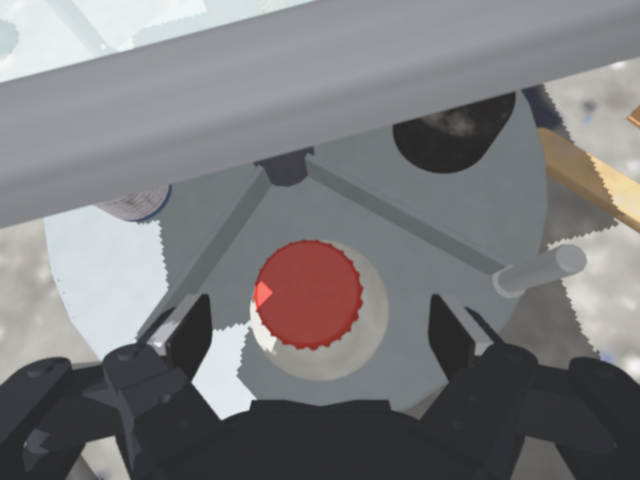

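```bash
python3 -m handwheel '[{"tx":0,"ty":0,"tz":0,"roll":0,"gripper":0.0},{"tx":0,"ty":0,"tz":0,"roll":0,"gripper":0},{"tx":0,"ty":0,"tz":0,"roll":0,"gripper":0},{"tx":0,"ty":0,"tz":0,"roll":0,"gripper":0}]' 35
python3 -m handwheel '[{"tx":0,"ty":0,"tz":0.005,"roll":0,"gripper":0.0},{"tx":0,"ty":0,"tz":0.005,"roll":0,"gripper":0},{"tx":0,"ty":0,"tz":0,"roll":0,"gripper":0}]'
```

```text
time_s: 13.65
eef_pos: [0.5413, 0.0417, 0.0853]
ee_rot: [-2.587, -1.046, -0.687]
wrist_force: [0.2, -1.5, 3.6]
gripper_width: 0.0477
gripper_force: 35.6
time_s: 13.95
eef_pos: [0.5408, 0.0423, 0.0955]
ee_rot: [-2.586, -1.047, -0.686]
wrist_force: [-0.1, -0.1, -2.7]
gripper_width: 0.0476
gripper_force: 35.1
```

```bash
python3 -m handwheel '[{"tx":-0.012,"ty":-0.02,"tz":0,"roll":0,"gripper":0.0},{"tx":-0.02,"ty":-0.033,"tz":0,"roll":0,"gripper":0},{"tx":-0.02,"ty":-0.033,"tz":0,"roll":0,"gripper":0},{"tx":-0.02,"ty":-0.033,"tz":0.01,"roll":-0.06,"gripper":0},{"tx":-0.01,"ty":-0.03,"tz":0.01,"roll":-0.1,"gripper":0},{"tx":0,"ty":-0.03,"tz":0.01,"roll":-0.1,"gripper":0},{"tx":0,"ty":-0.03,"tz":0,"roll":-0.1,"gripper":0},{"tx":0,"ty":-0.03,"tz":0,"roll":-0.1,"gripper":0},{"tx":0,"ty":-0.03,"tz":0,"roll":-0.1,"gripper":0},{"tx":0,"ty":-0.02,"tz":0,"roll":-0.05,"gripper":0}]'
python3 - <<'E'
from h import *
for n in ('scene','side'):
    p,d=viewer.read_camera(n); cv2.imwrite(f"pics/{n}6.png",p[:,:,::-1])
s=arm.state();print(s['eef_pos'],s['joint_positions'],R.from_rotvec(s['ee_rot']).as_matrix().round(3))
a=cv2.imread('pics/scene6.png')
b=cv2.imread('pics/side6.png')
cv2.imwrite('pics/c6.png',np.hstack([cv2.resize(a[180:440,230:450],(400,473)),cv2.resize(b[180:400,190:376],(400,473))]))
E
```

```text
time_s: 14.95
eef_pos: [0.4583, -0.2479, 0.1248]
ee_rot: [-2.911, -0.227, -0.806]
wrist_force: [0.4, 1.1, -0.6]
gripper_width: 0.0476
gripper_force: 35.5
[ 0.45860261 -0.24802059  0.12464017] [-0.44038412  0.12627988 -0.50488817 -0.64922805 -0.61293434  2.64616808] [[ 0.847  0.175  0.501]
 [ 0.115 -0.982  0.148]
 [ 0.518 -0.068 -0.853]]
```

View pics/c6.png

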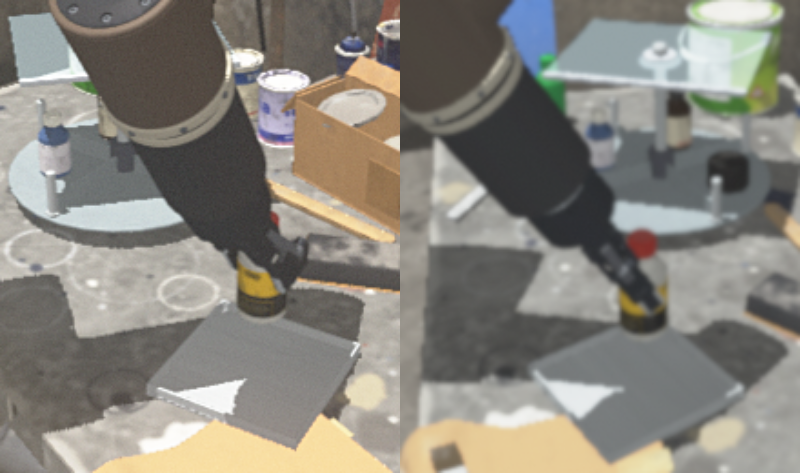

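```bash
python3 -m handwheel '[{"tx":-0.01,"ty":-0.006,"tz":-0.02,"roll":0,"gripper":0.0},{"tx":-0.002,"ty":-0.002,"tz":-0.02,"roll":0,"gripper":0},{"tx":0,"ty":0,"tz":-0.012,"roll":0,"gripper":0},{"tx":0,"ty":0,"tz":-0.006,"roll":0,"gripper":0},{"tx":0,"ty":0,"tz":-0.003,"roll":0,"gripper":0},{"tx":0,"ty":0,"tz":0,"roll":0,"gripper":0}]'
python3 -m handwheel '[{"tx":0,"ty":0,"tz":-0.001,"roll":0,"gripper":0},{"tx":0,"ty":0,"tz":0,"roll":0,"gripper":0}]'
```

```text
time_s: 15.65
eef_pos: [0.4469, -0.2545, 0.0637]
ee_rot: [-2.909, -0.233, -0.805]
wrist_force: [0.7, 0.1, -0.7]
gripper_width: 0.0473
gripper_force: 35.5
time_s: 15.85
eef_pos: [0.447, -0.2547, 0.0633]
ee_rot: [-2.91, -0.233, -0.807]
wrist_force: [0.2, 0.1, -1.0]
gripper_width: 0.0478
gripper_force: 35.5
```

```bash
python3 -m handwheel '[{"tx":0,"ty":0,"tz":-0.0015,"roll":0,"gripper":0},{"tx":0,"ty":0,"tz":0,"roll":0,"gripper":0},{"tx":0,"ty":0,"tz":0,"roll":0,"gripper":0}]'
python3 -m handwheel '[{"tx":0,"ty":0,"tz":-0.001,"roll":0,"gripper":0},{"tx":0,"ty":0,"tz":0,"roll":0,"gripper":0},{"tx":0,"ty":0,"tz":0,"roll":0,"gripper":0}]'
```

```text
time_s: 16.15
eef_pos: [0.4467, -0.2547, 0.0614]
ee_rot: [-2.91, -0.232, -0.806]
wrist_force: [0.7, 0.2, -1.3]
gripper_width: 0.0473
gripper_force: 35.5
time_s: 16.45
eef_pos: [0.4469, -0.2548, 0.0604]
ee_rot: [-2.91, -0.232, -0.806]
wrist_force: [0.5, 0.5, 0.9]
gripper_width: 0.0477
gripper_force: 35.8
```

```bash
python3 -m handwheel '[{"tx":0,"ty":0,"tz":0,"roll":0,"gripper":0.052},{"tx":0,"ty":0,"tz":0,"roll":0,"gripper":0.058},{"tx":0,"ty":0,"tz":0,"roll":0,"gripper":0.085},{"tx":0,"ty":0,"tz":0,"roll":0,"gripper":0.085},{"tx":-0.005,"ty":-0.002,"tz":0.008,"roll":0,"gripper":0.085},{"tx":-0.015,"ty":-0.004,"tz":0.02,"roll":0,"gripper":0.085},{"tx":-0.02,"ty":-0.006,"tz":0.03,"roll":0,"gripper":0.085},{"tx":-0.02,"ty":-0.006,"tz":0.035,"roll":0,"gripper":0.085},{"tx":-0.02,"ty":-0.006,"tz":0.035,"roll":0,"gripper":0.085},{"tx":0,"ty":0,"tz":0,"roll":0,"gripper":0.085}]'
python3 - <<'E'
from h import *
for n in ('scene','side'):
    p,d=viewer.read_camera(n); cv2.imwrite(f"pics/{n}7.png",p[:,:,::-1])
a=cv2.imread('pics/scene7.png')
b=cv2.imread('pics/side7.png')
cv2.imwrite('pics/c7.png',np.hstack([cv2.resize(a[180:440,230:450],(400,473)),cv2.resize(b[180:400,190:376],(400,473))]))
E
```

```text
time_s: 17.45
eef_pos: [0.3662, -0.2809, 0.1938]
ee_rot: [-2.914, -0.235, -0.815]
wrist_force: [1.0, -0.7, 0.4]
gripper_width: 0.0849
gripper_force: 0.0
```

View pics/c7.png

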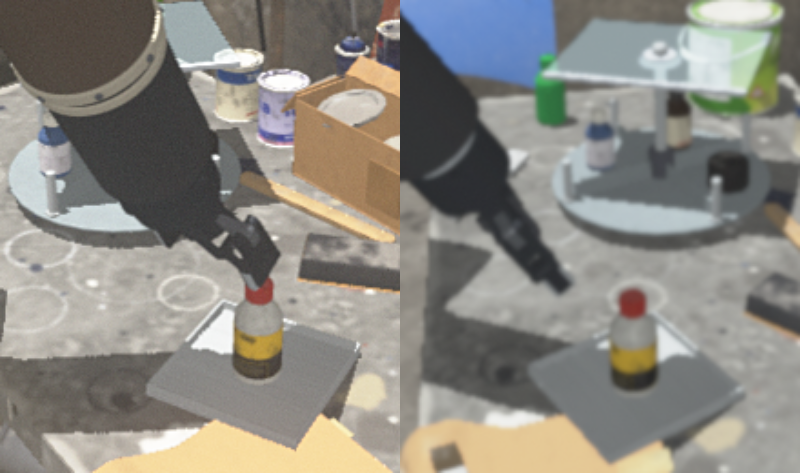

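The picture shows the tall bottle standing upright in the middle of the drip tray (side crop (634,340)). The blue bottle, brown bottle and loose cap are still standing on the carousel, and the gripper is clear.

```bash
python3 -c "
from rig import arm
print(arm.sign_off())"
```

```text
the job is handed in; nothing more can be done
None
```

I turned the carousel by a post until the tallest bottle stood at the open front, let go, and stood that bottle upright in the middle of the drip tray; the last pictures show the other two bottles and the loose cap still standing in their compartments, and I handed the job in at about 17.5 s.

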